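# Open the push-and-turn cleaner bottle that is due

### The job

Two cleaner bottles with push-and-turn safety caps are held fast in a steel stand; the steel dosing cup stands in front of the one that is to be opened. Press that bottle's cap down, twist it counter-clockwise until it is free, and lift it straight up, finishing while still holding the cap level and still about 10 cm above its bottle. Leave the other bottle closed and do not disturb the cup or the other things around.

Things in the scene. Friction and masses are not known exactly. Their poses are not given: they have to be found in the camera images.
- stand: Fixed steel stand gripping two identical white round bottles (76 mm across, necks 35 mm), which cannot turn or lift. Tray 112 mm (x) by 300 mm (y), wire rails 58 mm high. Origin: centre of its underside on the worktop; z up, x away from the side where cup and timer stand; left bottle on +y, right on -y, axes 85 mm from the origin. Shoulders slope from 124 mm height (neck) to full width at 92 mm.
- neck_left (a point): Centre of the rim of the left bottle's neck, 170 mm above the worktop, on the bottle's axis. Shares the stand's axes.
- neck_right (a point): Centre of the rim of the right bottle's neck, 170 mm above the worktop, on the bottle's axis. Shares the stand's axes.
- front_left (a point): Point on the worktop in front of the left bottle (100 mm from its axis). The cup or the timer stands here.
- front_right (a point): Point on the worktop in front of the right bottle (100 mm from its axis). The cup or the timer stands here.
- cap_left: Grey ribbed cap of the left bottle, 52 mm across, 34 mm high, 28 to 56 g. Origin: centre of its open underside, 147 mm above the worktop when closed; z up, x along the stand's x when closed. Pressed down 4 mm (stop at 7) it turns counter-clockwise from above; free from 40 to 78 degrees (aim for 60; hard stop near 80). Clockwise is blocked. Then it springs up 4 mm and lifts straight off.
- plug_left (a joint): Sprung rubber plug in the left bottle's mouth that pushes the cap up. 0 with the cap closed, grows as the cap is pressed down (m): the catch is free from 0.004, the stop is at 0.007; -0.004 when the cap is off. It pushes with about 5 N at 0, 9 N at 0.004 and 12 N at 0.007.
- cap_right: Grey ribbed cap of the right bottle, 52 mm across, 34 mm high, 28 to 56 g. Origin: centre of its open underside, 147 mm above the worktop when closed; z up, x along the stand's x when closed. Pressed down 4 mm (stop at 7) it turns counter-clockwise from above; free from 40 to 78 degrees (aim for 60; hard stop near 80). Clockwise is blocked. Then it springs up 4 mm and lifts straight off.
- plug_right (a joint): Sprung rubber plug in the right bottle's mouth that pushes the cap up. 0 with the cap closed, grows as the cap is pressed down (m): the catch is free from 0.004, the stop is at 0.007; -0.004 when the cap is off. It pushes with about 5 N at 0, 9 N at 0.004 and 12 N at 0.007.
- dosing_cup: Open stainless dosing cup, 56 mm across at the rim, 58 mm high, standing in front of the bottle to be opened. Origin at the centre of its underside.
- timer: White kitchen timer, 40 x 60 x 63 mm high, with a round dial, standing in front of the other bottle. Origin at the centre of its underside.
- label_roll: Yellow roll of labels lying flat beside the stand, 73 mm across, 25 mm high. Origin at the centre of its underside.
- marker: Marker pen lying beside the stand, 127 mm long, 18 mm thick. Origin at the centre of its underside.
There are look-alikes about, which are no part of the job. Leave any blue or turquoise look-alike of the cap_right alone.

How it is judged:
By the outcome, as a careful person would: the job done as asked, in the order asked, and still so for the second after the job is handed in, while the arm keeps its last pose, push and grip.
It also fails if it takes over 42 s, if anything falls off the work surface, if the arm or the gripper's body presses on something with over 40 N, if the wrist force passes 120 N, or if a joint passes its speed limit or range.

### The arm

A 6-joint arm with a two-finger parallel gripper is mounted at the origin on a cart in front of the work surface, level with it; the furniture and walls round the work are solid. World frame = base frame: x ahead of the robot, y to its left, z up, the work surface at z = 0. Lengths are in m, angles in rad, forces in N, time in s.
With the tool pointing down it reaches from about 0.35 to 0.925 m from the base axis. Payload 6.4 kg.
Tool frame: the origin (TCP) lies on the centre line of the jaws, within the pads' length; the fingertips stand 8 mm ahead of it and the grasp point (between the pads) lies 11 mm behind it (robot.finger_overhang is the distance from the TCP to the fingertips, in m); z points along the fingers, y is the line along which they close (so a half turn about z gives the same grasp; the last joint's range is limited). The gripper opens to 85 mm and grips with 20 to 120 N. Pads are 22 mm wide; open, the fingers measure 114 mm over their backs; the gripper's body (76 mm by 85 mm) begins 54 mm behind the grasp point. The pads swing forward as they close: fully open they stand 13 mm farther back than shut.
Start: joints at [-1.436, 0.245, 1.558, -0, 1.339, -0.174], TCP at [0.198, -0.619, 0.239] pointing down, gripper open.
Joint ranges: [-3.13, 3.13], [-1.02, 2.26], [0.13, 2.54], [-0.95, 4.09], [0.21, 2.88], [-2.74, 2.74]. Speed limits (rad/s): [2.57, 2.57, 3.14, 3.14, 3.14, 3.14].

### API

Orientations are given as a unit quaternion [x, y, z, w].
In Python, from rig import robot gives the robot as it stands.
- The arm moves only by the shell command python3 -m inch 'ROWS' [FORCE]. ROWS is JSON, a list that holds one entry, the list of rows, each a list of 7 numbers: the shift along the tool's x, y, z in m, then the turn, a rotation vector about the tool's x, y, z in degrees, then the closure, from 0 (fully open) to 1 (shut). A call has 1 to 10 rows; each row shifts and turns the commanded pose from where the row before left it, along the tool's axes as they then stand; what a row does not reach is not made up. A row lasts 1/10 s, in which the tool goes at most 50 mm and 8.59 degrees, less where a joint would pass 70% of its speed; a pose out of reach is approached as far as the arm can. A call is refused whole if a number of a shift passes 0.05 or a number of a turn 8.59, either way. A call with a gripper value outside its range is refused whole. The fingers move at their own pace and stop on an object; FORCE is the grip in N (left out, the last holds). Time passes only in rows, so rows that do not move let the fingers close. It gives the time, the measured TCP pose, the force, the opening and the grip force at its end, in the units of the state.
- robot.read_state(): the state, without advancing time (a new reading comes with each control period).
- robot.capture(name): name is "side" or "top"; returns a dict with "img" (420x560x3 uint8, red, green, blue), "K" (3x3 intrinsics, pixels), "R" (3x3) and "t" (3): a world point X has camera coordinates R X + t. Camera axes: x right, y down, z forward; pixel columns grow to the right and rows downward; lengths in m; the calibration is good to about 2 mm. A picture is of the moment at which its call begins. There is no depth.
- robot.hand_in(): hands the job in; it is judged then, once.
The state is a dict: "time": time; "q": joint angles; "qd": joint speeds; "effort": joint torques, N m; "tcp_pos": TCP position; "ee_rot": TCP orientation; "contact_force": force on the tool from outside, world axes, zero at the start; "wrist_torque": the same for the moment, N m; "finger_gap": opening from 0.0 (shut) to 1.0 (fully open); "grasp_force": force on a finger pad.
Only numpy, scipy, OpenCV 4.12 (cv2) and the standard library are available. Lean on these libraries where they do the work, as an engineer would, in place of code of your own. Each camera call takes 0.05 s, during which the arm holds its last target. There are 200 camera calls.

## Working session

There is one attempt and no reset: what is moved stays moved. The work goes in short steps, Python scripts to look and compute and a shell command to move; the robot and the scene stay as the last step left them, time stands still between calls to the robot, and variables do not carry over. Pictures are saved under pics/ and viewed, at most 10 in all, crops included, and the job is handed in when it is done.

```bash
mkdir -p pics; python3 - <<'E'
from rig import robot
import cv2,pickle
d={}
for n in("side","top"):
    c=robot.capture(n);d[n]=c;cv2.imwrite(f"pics/{n}0.png",c["img"][:,:,::-1]);print(n,c["K"].tolist(),c["R"].round(4).tolist(),c["t"].round(4).tolist())
pickle.dump(d,open("c0.pkl","wb"));s=robot.read_state();print(s)
E
```

```text
side [[502.8960684555574, 0.0, 281.30918364006476], [0.0, 502.8960684555574, 213.30515561942929], [0.0, 0.0, 1.0]] [[0.9986, -0.0511, -0.0111], [-0.0382, -0.5674, -0.8225], [0.0357, 0.8218, -0.5686]] [-0.5579, 0.1548, 1.2566]
top [[463.1677717641055, 0.0, 282.6461739583706], [0.0, 463.1677717641055, 206.39252390734677], [0.0, 0.0, 1.0]] [[0.004, -0.9999, -0.0154], [-0.996, -0.0026, -0.0889], [0.0888, 0.0157, -0.9959]] [0.0489, 0.5905, 1.2628]
{'time': 0.1, 'q': array([-1.43609677e+00,  2.45727730e-01,  1.55891178e+00, -5.79815438e-06,
        1.33866912e+00, -1.74066504e-01]), 'qd': array([-0.00142393, -0.00226177, -0.00377164,  0.00088329, -0.00038333,
        0.00048421]), 'effort': array([-5.26820759e-05, -4.30672610e+01, -3.27129006e+01, -2.01043099e-04,
        2.82871180e-03,  1.27525314e-05]), 'tcp_pos': array([ 0.19748272, -0.61876276,  0.23829047]), 'ee_rot': array([ 9.88106124e-01,  1.53771103e-01,  1.40669036e-05, -8.57877985e-04]), 'contact_force': array([0.62341394, 0.5485852 , 0.01197898]), 'wrist_torque': array([-0.01457887,  0.01692941, -0.01261522]), 'grasp_force': 0.0, 'finger_gap': 1.0029284761850399}
```

View pics/side0.png

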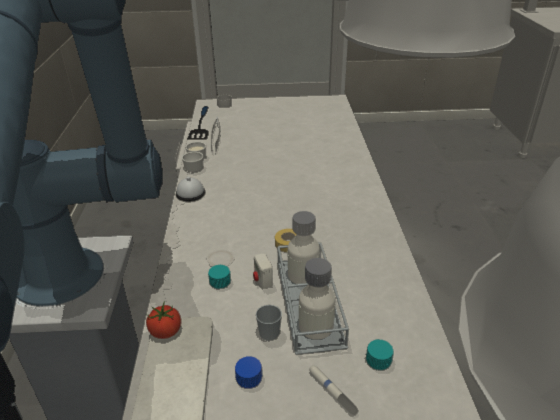

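View pics/top0.png

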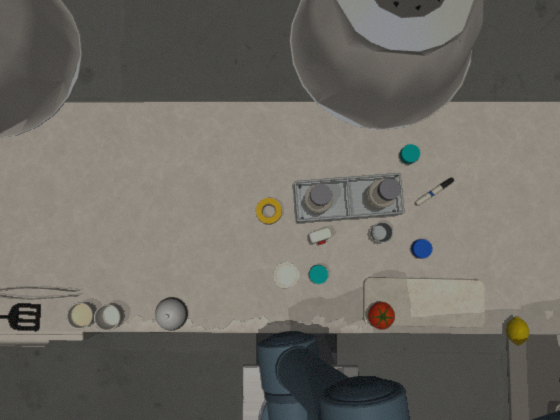

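The cup (top 380,233; side 268,322) stands in front of the right bottle, and the timer (top 320,236; side 263,270) is in front of the left. The grey caps are at top (388,189) / side (318,272) on the right bottle and top (320,196) / side (304,224) on the left. The teal and blue look-alikes lie on the worktop. The target is the grey cap at top (388,189), because the cup is in front of its bottle.

```bash
cat > m.py <<'E'
import numpy as np,cv2
def ray(c,u,v):
    d=c["R"].T@(np.linalg.inv(c["K"])@[u,v,1]); return -c["R"].T@c["t"],d
def onz(c,u,v,z):
    o,d=ray(c,u,v); return o+d*(z-o[2])/d[2]
def tri(a,b):
    A=0;B=0
    for c,(u,v) in(a,b):
        o,d=ray(c,u,v);d=d/np.linalg.norm(d);P=np.eye(3)-np.outer(d,d);A=A+P;B=B+P@o
    return np.linalg.solve(A,B)
E
python3 - <<'E'
import pickle,cv2,numpy as np
from m import *
d=pickle.load(open("c0.pkl","rb"))
for n,(x,y,w,h) in {"top":(350,160,75,100),"side":(280,205,70,130)}.items():
    im=d[n]["img"][y:y+h,x:x+w,::-1]
    cv2.imwrite(f"pics/crop_{n}.png",cv2.resize(im,None,fx=4,fy=4,interpolation=2))
a=cv2.imread("pics/crop_top.png");b=cv2.imread("pics/crop_side.png")
H=520;o=np.zeros((H,a.shape[1]+b.shape[1],3),np.uint8);o[:a.shape[0],:a.shape[1]]=a;o[:b.shape[0],a.shape[1]:]=b
cv2.imwrite("pics/crop.png",o)
t=d["top"];s=d["side"]
for nm,p,q in(("R",(388,187),(318,267)),("L",(320,194),(304,217))):
    print(nm,onz(t,*p,.181),onz(s,*q,.181),tri((t,p),(s,q)))
for nm,p,z in(("cup",(380,233),.05),("timer",(320,236),.06),("c1",(294,183),.058),("c2",(401,174),.058),("c3",(403,213),.058),("c4",(298,222),.058)):print(nm,onz(t,*p,z))
# grey-dark mask for caps
for n,box in(("top",[(375,172,30,32),(306,180,28,30)]),("side",[(302,258,32,30),(288,211,30,26)])):
    hsv=cv2.cvtColor(d[n]["img"],cv2.COLOR_RGB2HSV)
    for x,y,w,h in box:
        print(n);print(hsv[y:y+h:3,x:x+w:3,2])
E
```

```text
R [ 0.62492629 -0.2095447   0.181     ] [ 0.62222616 -0.21893997  0.181     ] [ 0.62456818 -0.21093052  0.17419782]
L [ 0.60729302 -0.0430733   0.181     ] [ 0.60976696 -0.0454243   0.181     ] [ 0.60874507 -0.04321283  0.17930856]
cup [ 0.51650656 -0.21375339  0.05      ]
timer [ 0.5075422  -0.05061132  0.06      ]
c1 [0.65164276 0.01964076 0.058     ]
c2 [ 0.67689848 -0.27153729  0.058     ]
c3 [ 0.57044695 -0.27494119  0.058     ]
c4 [0.54520491 0.00861984 0.058     ]
top
[[147 146 145 147 138 137 138 138 129 146]
 [118 121 116 104 103 105 100  59 104 141]
 [ 85  85  92  85  82  71  70 123 105 145]
 [114 122  87  96  93  96  95  96  96 136]
 [121  90  91  93  96  94  95  93  86 138]
 [101  47  95  94  96  96  97  94  95 133]
 [ 96  39  97  93  95  96  96  98  97 114]
 [ 98  48  84 100  99  95  97  94 101 116]
 [ 97  94  39  91  99  95  97  97 122 118]
 [ 97  98  98  55  52  61  97  87 133 120]
 [119  94  99  98 105 123 120  96 135 122]]
top
[[117 118 124 124 118 102 108 104  85  81]
 [127 126  86  87  94  88  83  84  82  79]
 [132 127 116 101  97  98  97 105 118 117]
 [132 124  99
[... 457 characters left out ...]
 98 100 100 102 102 161]
 [107  63  92  97  96  97  98 100 100  95 155]
 [106  59  65  74  94  97  98  95  77  72 161]
 [106  60  58  58  59  63  63  63  62  69 139]
 [104  74  55  55  55  63  60  63  64  67 128]
 [105 106  54  54  56  59  58  55  60  88 112]
 [ 99  90  97  65  56  56  57  59  80 129 118]]
side
[[162 164 163 155 127 117 120 150 163 164]
 [160 164 118 101 103 102 104 105 110 162]
 [161 156 101 103 103 103 102 103 102 135]
 [161 152  94 104 103 103 102 102 103 108]
 [162 154  76  78  96  98  98  87  77 116]
 [162 153  77  87  79  76  78  74  76 113]
 [161 154  76  83  79  78  79  76  78 127]
 [116 138 111  78  76  77  78  75  82 159]
 [ 86  83 104 101  89  86  90  97 155 159]]
```

View pics/crop.png

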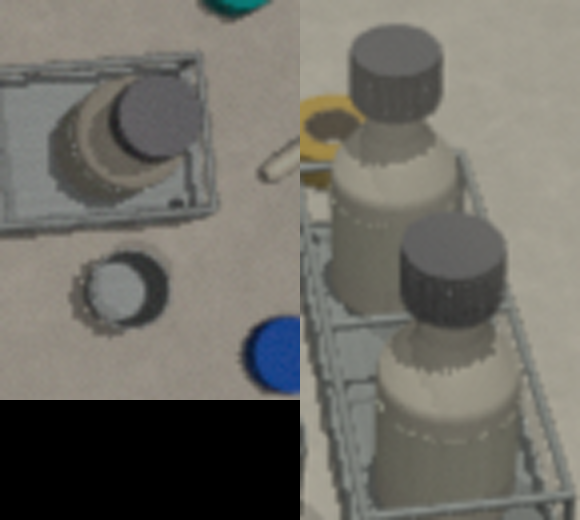

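The crop confirms the grey ribbed cap on the right bottle, with the steel cup in front. Its top face is centred at about top (389.6,188.6) and side (317.6,266.1). The next script refines position, yaw and reach.

```bash
python3 - <<'E'
import pickle
from m import *
from scipy.spatial.transform import Rotation as Ro
d=pickle.load(open("c0.pkl","rb"));t=d["top"];s=d["side"]
r=[]
for n,box,lim,(zlo) in(("top",(372,170,34,36),(80,112),0),("top",(300,178,36,32),(80,112),0),):
    x,y,w,h=box;im=t["img"][y:y+h,x:x+w].astype(int)
    # bluish grey top face: low saturation relative to wood
    m=((im.max(2)<112)&(im.max(2)>84)&(im[:,:,2]>=im[:,:,0]-1)).astype(np.uint8)
    m=cv2.morphologyEx(m,cv2.MORPH_OPEN,np.ones((5,5),np.uint8))
    k,l,st,ce=cv2.connectedComponentsWithStats(m);i=1+st[1:,4].argmax();print(st[i]+[x,y,0,0,0],ce[i]+[x,y]);r.append(ce[i]+[x,y])
R,L=onz(t,*r[0],.181),onz(t,*r[1],.181);print(R,L)
R2,L2=onz(t,389.6,188.6,.181),onz(t,320,195,.181)
print(R2,L2,onz(s,317.6,266.1,.181),onz(s,303.6,219.1,.181))
print(tri((t,(389.6,188.6)),(s,(317.6,266.1))),tri((t,(320,195)),(s,(303.6,219.1))))
v=L2-R2;print(np.linalg.norm(v),np.degrees(np.arctan2(-v[0],v[1])))
from rig import robot;S=robot.read_state();print(Ro.from_quat(S["ee_rot"]).as_matrix().round(3))
E
```

```text
[384 180  17  19 201] [391.99004975 188.92039801]
[314 188  17  16 126] [323.29365079 196.71428571]
[ 0.62020654 -0.2192062   0.181     ] [ 0.60061653 -0.05111525  0.181     ]
[ 0.62098497 -0.21338647  0.181     ] [ 0.60482551 -0.04306558  0.181     ] [ 0.62173661 -0.21618184  0.181     ] [ 0.60814514 -0.05355406  0.181     ]
[ 0.62165537 -0.21385151  0.17893992] [ 0.60739869 -0.0435804   0.17372382]
0.17108575149477603 5.419804579755646
[[ 0.953  0.304 -0.   ]
 [ 0.304 -0.953  0.002]
 [ 0.    -0.002 -1.   ]]
```

```bash
python3 - <<'E'
import pickle
from m import *
d=pickle.load(open("c0.pkl","rb"));t=d["top"];s=d["side"]
print(tri((t,(385,60)),(s,(560,290))),tri((t,(5,70)),(s,(427,25))))
for u,v in((380,127),(300,90),(470,70)):print([onz(t,u,v,z).round(2).tolist() for z in(.4,.6,.8)])
E
python3 -m inch '[[[0.0263,-0.0128,0,0,0,0,0],[0.0263,-0.0128,0,0,0,0,0],[0.0263,-0.0128,0,0,0,0,0],[0.0263,-0.0128,0,0,0,0,0],[0.0263,-0.0128,0,0,0,0,0],[0.0263,-0.0128,0,0,0,0,0],[0.0263,-0.0128,0,0,0,0,0],[0.0263,-0.0128,0,0,0,0,0],[0.0263,-0.0128,0,0,0,0,0],[0.0263,-0.0128,0,0,0,0,0]]]'
```

```text
[ 1.04463211 -0.24761043  0.10823653] [0.93376118 0.59080687 0.41669064]
[[0.72, -0.15, 0.4], [0.66, -0.11, 0.6], [0.61, -0.07, 0.8]]
[[0.79, 0.01, 0.4], [0.72, 0.02, 0.6], [0.65, 0.02, 0.8]]
[[0.83, -0.33, 0.4], [0.76, -0.25, 0.6], [0.68, -0.17, 0.8]]
time: 1.1
tcp_pos: [0.4098, -0.4162, 0.2388]
ee_rot: [0.988, 0.154, -0.0, -0.0]
contact_force: [0.3, 0.2, 0.4]
finger_gap: 1.0
grasp_force: 0.0
```

```bash
python3 -m inch '[[[0.0263,-0.0128,0,0,0,0,0],[0.0263,-0.0128,0,0,0,0,0],[0.0263,-0.0128,0,0,0,0,0],[0.0263,-0.0128,0,0,0,0,0],[0.0263,-0.0128,0,0,0,0,0],[0.0263,-0.0128,0,0,0,0,0],[0.0263,-0.0128,0,0,0,0,0],[0.0263,-0.0128,0,0,0,0,0],[0.0263,-0.0128,0,0,0,0,0],[0.0263,-0.0128,0,0,0,0,0]]]'
python3 - <<'E'
from rig import robot
import cv2,numpy as np
o=[]
c=robot.capture("side");a=c["img"][190:340,210:400,::-1]
cv2.imwrite("pics/s1.png",cv2.resize(a,None,fx=4,fy=4,interpolation=2))
s=robot.read_state();print(s["tcp_pos"],s["q"])
p=c["R"]@s["tcp_pos"]+c["t"];p=c["K"]@p;print(p[:2]/p[2])
E
```

```text
time: 2.1
tcp_pos: [0.6214, -0.2144, 0.2386]
ee_rot: [0.988, 0.154, -0.0, -0.0]
contact_force: [-0.6, -0.3, -0.5]
finger_gap: 1.0
grasp_force: 0.0
[ 0.62363773 -0.21135254  0.23863681] [-0.4995255   0.2648538   1.53537736  0.00250567  1.34158174  0.75873951]
[319.19903553 241.6137966 ]
```

View pics/s1.png

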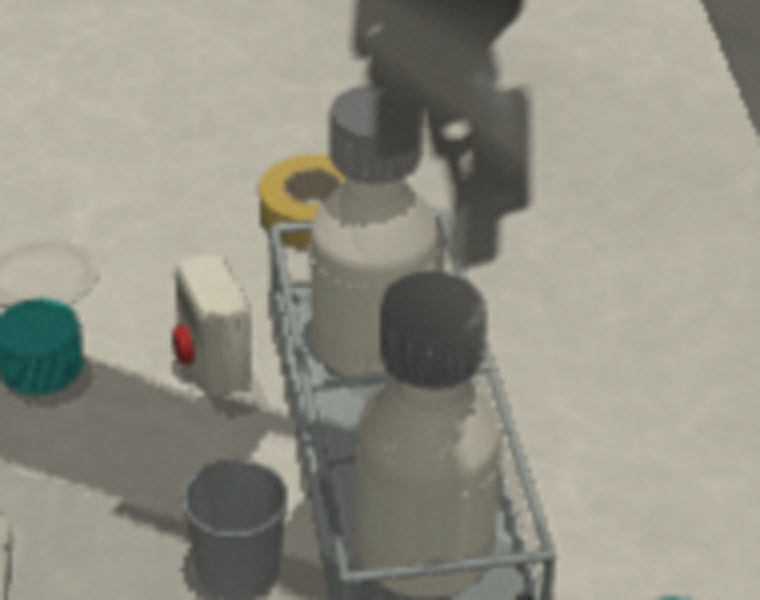

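The gripper's fingers straddle the axis (tips near crop (490,260) and (395,170)), consistent with the TCP projection and above the right cap. Next is a small shift and the descent.

```bash
python3 -m inch '[[[-0.0031,0.0032,0,0,0,0,0],[0,0,0.01,0,0,0,0],[0,0,0.01,0,0,0,0],[0,0,0.01,0,0,0,0],[0,0,0.01,0,0,0,0],[0,0,0.01,0,0,0,0],[0,0,0.01,0,0,0,0],[0,0,0.01,0,0,0,0],[0,0,0.01,0,0,0,0],[0,0,0,0,0,0,0]]]' 30
python3 - <<'E'
from rig import robot
import cv2,numpy as np
c=robot.capture("side");a=c["img"][190:340,210:400,::-1]
cv2.imwrite("pics/s2.png",cv2.resize(a,None,fx=4,fy=4,interpolation=2))
s=robot.read_state();print(s["tcp_pos"],s["contact_force"])
E
```

```text
time: 3.15
tcp_pos: [0.618, -0.219, 0.1571]
ee_rot: [0.988, 0.154, -0.001, -0.001]
contact_force: [-0.7, -0.1, -0.5]
finger_gap: 1.004
grasp_force: 0.0
[ 0.61845042 -0.21923679  0.15821133] [ 0.13315595  0.53850887 -1.02314799]
```

View pics/s2.png

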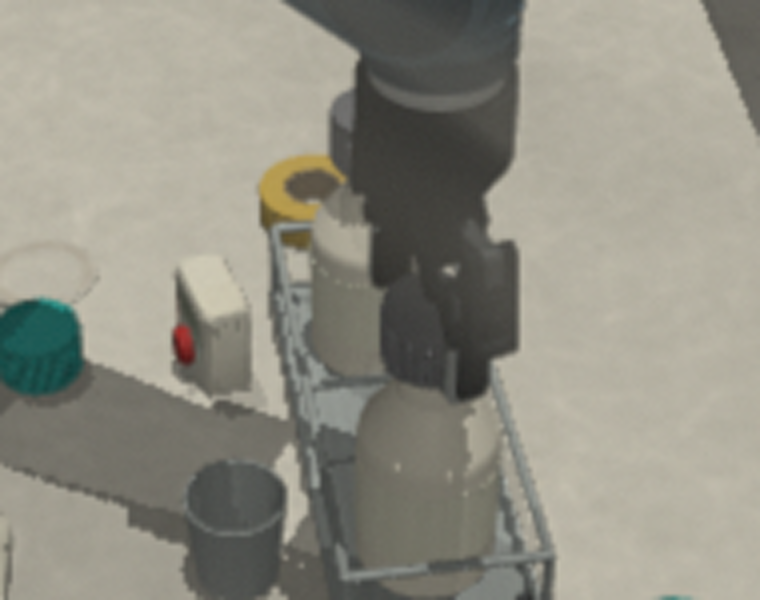

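The fingers now straddle the right cap (near tip at crop (470,390)), clear of the other cap, timer and cup. I'll shift about 4 mm to the estimated axis and close.

```bash
python3 -m inch '[[[0.0017,-0.0012,0.001,0,0,0,0],[0.0017,-0.0012,0.001,0,0,0,0],[0,0,0,0,0,0,0],[0,0,0,0,0,0,0.25],[0,0,0,0,0,0,0.3],[0,0,0,0,0,0,0.35],[0,0,0,0,0,0,0.4],[0,0,0,0,0,0,0.4]]]' 20
python3 -c "
from rig import robot
s=robot.read_state();print(s['tcp_pos'],s['contact_force'],s['wrist_torque'],s['finger_gap'],s['grasp_force'])"
```

```text
time: 4.0
tcp_pos: [0.6214, -0.216, 0.1575]
ee_rot: [0.988, 0.154, -0.0, -0.0]
contact_force: [-1.2, 0.5, 2.0]
finger_gap: 0.599
grasp_force: 11.0
[ 0.62137217 -0.21604645  0.1575341 ] [-1.18126116  0.45380618  1.98920506] [0.26952938 0.19196968 0.04810018] 0.5990464134535481 11.007572502130643
```

```bash
python3 -m inch '[[[0,0,0,0,0,0,1],[0,0,0,0,0,0,1],[0,0,0,0,0,0,1],[0,0,0,0,0,0,1],[0,0,0,0,0,0,1]]]' 70
python3 -c "
from rig import robot
s=robot.read_state();print(s['tcp_pos'],s['contact_force'],s['wrist_torque'],s['finger_gap'],s['grasp_force'])"
```

```text
time: 4.5
tcp_pos: [0.6215, -0.2161, 0.1576]
ee_rot: [0.988, 0.154, 0.0, 0.0]
contact_force: [-2.3, 2.3, 4.5]
finger_gap: 0.586
grasp_force: 71.8
[ 0.62150738 -0.21614868  0.1575755 ] [-2.32804091  2.30684401  4.50907964] [0.36040194 0.32471108 0.05723325] 0.5860834966562154 71.76441974937916
```

```bash
python3 -m inch '[[[0,0,0.0015,0,0,0,1],[0,0,0.0015,0,0,0,1],[0,0,0.0015,0,0,0,1],[0,0,0.001,0,0,0,1],[0,0,0,0,0,0,1],[0,0,0,0,0,0,1]]]'
python3 -c "
from rig import robot
s=robot.read_state();print(s['tcp_pos'],s['contact_force'],s['wrist_torque'],s['finger_gap'],s['grasp_force'])"
```

```text
time: 5.1
tcp_pos: [0.6216, -0.2163, 0.1529]
ee_rot: [0.988, 0.154, 0.0, 0.0]
contact_force: [-4.7, 3.7, 8.9]
finger_gap: 0.586
grasp_force: 72.2
[ 0.62157541 -0.2162525   0.15288713] [-4.68054054  3.70362894  8.93297691] [0.50249415 0.63126647 0.03563331] 0.5859909930124814 72.19891321845353
```

```bash
python3 -m inch '[[[0,0,0.0015,0,0,0,1],[0,0,0,0,0,0,1],[0,0,0,0,0,-3,1],[0,0,0,0,0,-3,1],[0,0,0,0,0,-3,1],[0,0,0,0,0,-3,1],[0,0,0,0,0,0,1]]]'
python3 -c "
from rig import robot
s=robot.read_state();print(s['tcp_pos'],s['contact_force'],s['wrist_torque'],s['finger_gap'],s['grasp_force'],s['q'])"
```

```text
time: 5.8
tcp_pos: [0.6224, -0.2157, 0.152]
ee_rot: [0.966, 0.257, 0.001, 0.0]
contact_force: [-2.4, 5.6, 9.9]
finger_gap: 0.583
grasp_force: 72.4
[ 0.62241837 -0.21567877  0.15197269] [-2.38048223  5.60382308  9.89498756] [0.89916548 0.37889435 0.07681145] 0.5831486678921812 72.38480013795197 [-0.50595333  0.34870417  1.59694861  0.00171583  1.19406129  0.54486821]
```

```bash
python3 -m inch '[[[0,0,0,0,0,-4,1],[0,0,0,0,0,-4,1],[0,0,0,0,0,-4,1],[0,0,0,0,0,-4,1],[0,0,0,0,0,-4,1],[0,0,0,0,0,-4,1],[0,0,0,0,0,0,1]]]'
python3 -m inch '[[[0,0,0,0,0,-4,1],[0,0,0,0,0,-4,1],[0,0,0,0,0,-4,1],[0,0,0,0,0,-4,1],[0,0,0,0,0,-4,1],[0,0,0,0,0,-4,1],[0,0,0,0,0,0,1]]]'
python3 - <<'E'
from rig import robot
import cv2
c=robot.capture("side");a=c["img"][190:340,210:400,::-1]
cv2.imwrite("pics/s3.png",cv2.resize(a,None,fx=4,fy=4,interpolation=2))
s=robot.read_state();print(s['tcp_pos'],s['contact_force'],s['wrist_torque'],s['finger_gap'],s['grasp_force'],s['q'])
E
```

```text
time: 6.5
tcp_pos: [0.6221, -0.2159, 0.1519]
ee_rot: [0.892, 0.452, 0.001, 0.0]
contact_force: [-3.3, 4.2, 10.4]
finger_gap: 0.588
grasp_force: 72.4
time: 7.2
tcp_pos: [0.6225, -0.2158, 0.1521]
ee_rot: [0.778, 0.628, 0.001, 0.001]
contact_force: [-2.1, 5.2, 10.6]
finger_gap: 0.586
grasp_force: 72.4
[ 0.62245307 -0.21582274  0.15209672] [-1.97522942  5.69297778 10.42546038] [0.79871137 0.41392744 0.04164264] 0.5843841664823787 72.36894965171814 [-5.06022415e-01  3.48645212e-01  1.59677878e+00  1.43506926e-03
  1.19407115e+00 -2.92243956e-01]
```

View pics/s3.png

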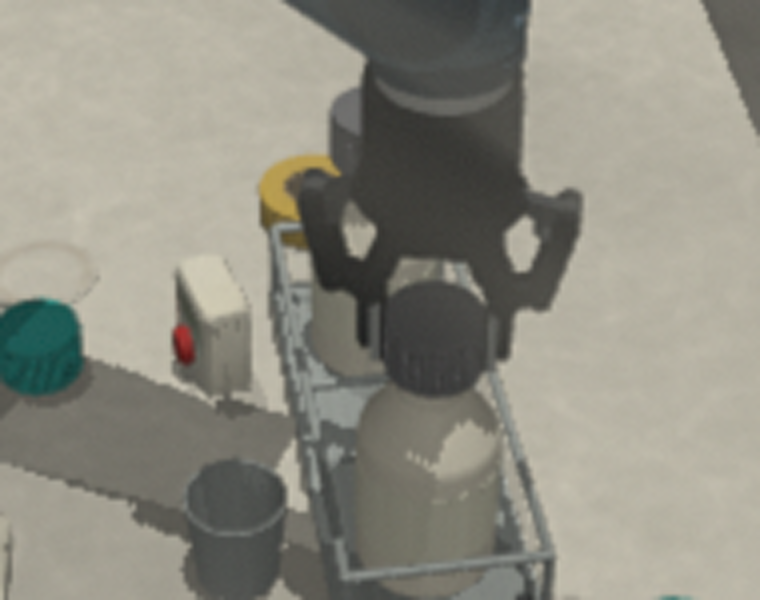

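The cap has turned 60° with the gripper (pads at crop (370,320) and (500,320)), and the cup and timer are unmoved. I'll lift a little first and check the force.

```bash
python3 -m inch '[[[0,0,-0.002,0,0,0,1],[0,0,-0.002,0,0,0,1],[0,0,-0.002,0,0,0,1],[0,0,-0.002,0,0,0,1],[0,0,-0.002,0,0,0,1],[0,0,-0.002,0,0,0,1],[0,0,0,0,0,0,1]]]'
python3 -c "
from rig import robot
s=robot.read_state();print(s['tcp_pos'],s['contact_force'],s['wrist_torque'],s['finger_gap'],s['grasp_force'])"
```

```text
time: 7.95
tcp_pos: [0.621, -0.2163, 0.1618]
ee_rot: [0.779, 0.627, -0.0, -0.0]
contact_force: [-0.1, 0.8, 0.7]
finger_gap: 0.587
grasp_force: 72.4
[ 0.62101416 -0.21630871  0.16175957] [-0.10107864  0.82714979  0.7291141 ] [ 0.11441128 -0.06561517 -0.05113766] 0.5868638451419571 72.4389488529414
```

Free, with no pull on the tool. I'll raise it the remaining 111 mm.

```bash
python3 -m inch '[[[0,0,-0.01,0,0,0,1],[0,0,-0.012,0,0,0,1],[0,0,-0.014,0,0,0,1],[0,0,-0.014,0,0,0,1],[0,0,-0.014,0,0,0,1],[0,0,-0.014,0,0,0,1],[0,0,-0.013,0,0,0,1],[0,0,-0.012,0,0,0,1],[0,0,-0.008,0,0,0,1],[0,0,0,0,0,0,1]]]'
python3 -m inch '[[[0,0,0,0,0,0,1],[0,0,0,0,0,0,1],[0,0,0,0,0,0,1],[0,0,0,0,0,0,1],[0,0,0,0,0,0,1]]]'
python3 - <<'E'
from rig import robot
import cv2
c=robot.capture("side");a=c["img"][150:350,200:420,::-1]
cv2.imwrite("pics/s4.png",cv2.resize(a,None,fx=3,fy=3,interpolation=2))
s=robot.read_state();print(s['tcp_pos'],s['ee_rot'],s['contact_force'],abs(s['qd']).max())
E
```

```text
time: 8.95
tcp_pos: [0.622, -0.2165, 0.275]
ee_rot: [0.779, 0.627, 0.0, 0.001]
contact_force: [0.0, -0.7, -1.3]
finger_gap: 0.587
grasp_force: 72.8
time: 9.45
tcp_pos: [0.6213, -0.2161, 0.2729]
ee_rot: [0.779, 0.627, -0.0, -0.0]
contact_force: [-0.3, 0.2, -0.4]
finger_gap: 0.584
grasp_force: 72.8
[ 0.62134991 -0.2161544   0.27309826] [ 7.78826695e-01  6.27239150e-01 -5.14745161e-05 -1.59570461e-04] [ 0.05368427  0.46387201 -0.45065437] 0.0016802263579393992
```

View pics/s4.png

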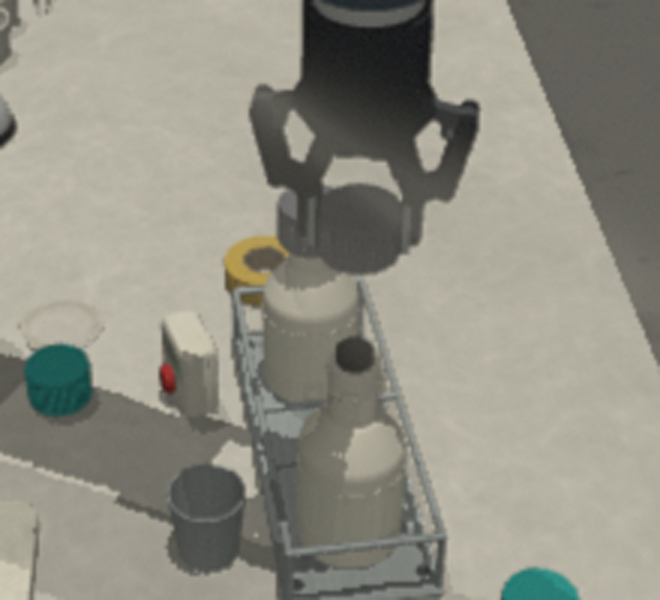

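The cap is off and held level in the gripper at crop (360,230), above the open neck at (355,355). The left cap, cup and timer are in place. Handing in.

```bash
python3 -c "
from rig import robot
print(robot.hand_in())"
```

```text
the job is handed in; nothing more can be done
None
```

I opened the right bottle, the one with the dosing cup in front, and handed the job in at about 9.5 s: its cap is held level about 9 cm above the neck rim, with the left bottle closed and the cup and timer undisturbed; no verdict came back.

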